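# Hang the dripper on the holder's side hook

## Robot

A 6-joint arm with a two-finger parallel gripper is mounted at the origin on the work surface. World frame = base frame: x ahead of the robot, y to its left, z up, the work surface at z = 0. Lengths are in mm, angles in rad, forces in N, time in s.
With the tool pointing down it reaches from about 375 to 925 mm from the base axis. Payload 5.7 kg.
Tool frame: the origin (TCP) lies on the centre line of the jaws, within the pads' length; the fingertips stand 8 mm ahead of it and the grasp point (between the pads) lies 11 mm behind it; z points along the fingers, y is the direction in which the jaws open and shut (so a half turn about z gives the same grasp; the last joint's range is limited). The gripper opens to 88 mm and grips with 3 to 60 N. Pads are 20 mm wide; open, the fingers measure 115 mm over their backs; the gripper's body (75 mm by 178 mm) begins 61 mm behind the grasp point.
Start: joints at [-1.299, 0.359, 1.51, -0, 1.272, -0.115], TCP at [226.319, -555.646, 230.623] pointing down, gripper open.
Joint ranges: [-2.97, 2.97], [-1.01, 2.36], [0.21, 2.38], [-0.96, 4.11], [0.2, 2.71], [-2.98, 2.98]. Speed limits (rad/s): [2.39, 2.39, 3.14, 3.14, 3.14, 3.14].

## Interface

Orientations are given as a unit quaternion [x, y, z, w].
In Python, from cell import r, optics gives the robot as it stands. The module is installed in compiled form; this text tells all that it offers.
- The arm moves only by the tool move_arm, never from a script. Its argument "deltas" is one flat list of numbers, 4 for each row, row after row: the shift along the tool's x, y, z in m, then the turn about the tool's z in rad. In form: [x, y, z, turn, x, y, z, turn, ...]. A call has 1 to 8 rows; each row shifts and turns the pose as measured when the row begins, along the tool's axes as they then stand; what a row does not reach is not made up. A row lasts 1/12 s, in which the tool goes at most 41.7 mm and 7.16 degrees, less where a joint would pass 70% of its speed; a pose out of reach is approached as far as the arm can. A call is refused whole if a number of a shift passes 0.0417 or a number of a turn 0.125, either way. A call with a gripper value outside its range is refused whole. "grip" is the closure, from 0 (fully open) to 1 (shut), set as the call begins (left out, the last holds). The fingers move at their own pace and stop on an object; the grip force is fixed at half the most. Time passes only in rows, so rows that do not move let the fingers close. It gives the time, the measured TCP pose, the force and the opening at its end, in the units of the state.
- r.read_state(): the state, without advancing time (a new reading comes with each control period).
- optics.read_camera(name): name is "scene" or "top" or "wrist"; returns a dict with "image" (480x640x3 uint8, red, green, blue), "fx", "fy", "cx", "cy" (pixels), "R" (3x3) and "t" (3): a world point X has camera coordinates R X + t. Camera axes: x right, y down, z forward; pixel columns grow to the right and rows downward; lengths in mm; the calibration is good to about 2 mm. A picture is of the moment at which its call begins. There is no depth.
- r.close_job(): hands the job in, once; it reports no verdict.
The state is a dict: "t": time; "joint_pos": joint angles; "dq": joint speeds; "joint_efforts": joint torques, N m; "position": TCP position; "orientation": TCP orientation; "contact_force": force on the tool from outside, world axes, zero at the start; "moment": the same for the moment, N m; "width": finger opening in mm.
Only numpy, scipy, OpenCV 4.12 (cv2) and the standard library are available. Lean on these libraries where they do the work, as an engineer would, in place of code of your own. Each camera call takes 0.05 s, during which the arm holds its last target.

## Task

Pick up the white dripper by the wooden handle of its carrier and hang it on the dripper holder's side hook: bring the cross pin in sideways through the open end of the arm, slide it along the ledges and press the sprung keeper back gently until the pin can be lowered fully into the throat behind it, then let go so that the dripper hangs there upright and still. Never force the pin against the hook, and leave everything else standing where it is.

Things in the scene. Friction and masses are not known exactly. Their poses are not given: they have to be found in the camera images.
- carrier: White cone dripper fixed in a stainless carrier, one loose piece of 0.3 to 0.5 kg, upright on a round foot (84 mm across). Origin: centre of the foot's underside, z up. Rim with wire ring 108 mm across at z 60-70. A bail rises to a strap (12 mm in x, 7 in y, z 90-164) that bears the cross pin and the handle. Same after a half turn about z.
- carrier_handle (a point): Middle of the wooden handle block, 40 (x) x 24 (y) x 50 mm (z), 189 mm above the foot's underside; axes as the carrier's. Best gripped with the jaws closing on the 24 mm faces (along y), no lower than the middle, so the fingers stay above the hook's arm (its top ends 5 mm under the block when seated).
- carrier_pin (a point): Centre of the carrier's round level cross pin: 8 mm diameter, 52 mm long along the carrier's x, through the strap, 130 mm above the foot's underside and 59 mm below the middle of the handle.
- hook: Fixed stainless dripper holder: a column bearing a level arm, the side-opening hook. Origin on the work surface under the open end (mouth) of the arm, which runs along +y to the column; x is across. Arm 76 mm wide, z 176 to 219 mm, flared (to z 226) for 18 mm before the mouth. Drip tray below: 110 x 120 x 12 mm, y 15 to 135.
- hook_mouth (a point): Middle of the mouth (hook x=0, y=0) at ledge height, z=198 mm; axes as the hook's, +y is the way in. The arm is two facing channels: each side a ledge (|x| 14-34 mm, top z=198) under a lip (z 214-219), cheeks outside (inner faces |x|=34). The pin's ends slide on the ledges; the strap passes the 26 mm gap between them, open above and below.
- hook_arm (a point): On the arm's centre line, 65 mm in from the mouth, at ledge height. The throat is a 12 mm deep notch, 15 mm long, in both ledges, hidden by lips and cheeks. It was clamped anew: its near edge is anywhere from 45 to 88 mm in from the mouth, and no reading shows where. Seated, the pin's centre is at z=190 mm, the foot at 60 mm.
- hook_column (a point): Foot of the holder's column (18 mm thick, foot 110 mm across), 190 mm in from the mouth. The keeper, a sprung block above the throat, shuts it: face at the throat's near edge, yields along +y (2 N to start, 6.5 N at its hard stop 12 mm back). The pin drops once it is over 8 mm back; it then snaps back over the pin. Pin and hook stand at most 20 N.
- mugs: Bystander, loose: two nested white enamel mugs, 84 mm across (handle to 70 mm from the axis), 140 mm high. Origin: centre of its underside.
- canister: Bystander, loose: closed aluminium canister, 94 mm across, 145 mm high. Origin: centre of its underside.
- spoon_tray: Bystander, loose: low wooden tray holding spoons, 70 x 220 (its y) x 22 mm. Origin: centre of its underside.
- bowl: Bystander, loose: small white bowl, 76 mm across, 32 mm high, standing between the dripper and the hook. Origin: centre of its underside.
- jar: Bystander, loose: glass jar with steel cap, 68 mm across, 90 mm high. Origin: centre of its underside.
- tamper: Bystander, loose: steel coffee tamper, 56 mm across, 84 mm high. Origin: centre of its underside.
Not all that is in view belongs to the job. Leave any red look-alike of the carrier alone.

How it is judged (in metres and radians):
On the way, in this order (a step that is already met when the one before it is completed fails the run):
1. the dripper is lifted clear of the shelf (height (world z) of carrier above 0.03 m), for 0.1 s.
2. the cross pin is inside the channels, between ledge and lip, in through the mouth (y of carrier_pin in the frame of hook between 0.01 and 0.08 m and z of carrier_pin in the frame of hook between 0.198 and 0.211 m and x of carrier_pin in the frame of hook between -0.012 and 0.012 m), for 0.1 s.
At the end, for the whole second after the job is handed in: The dripper hangs released in the hook: pin centre at the seated height of 190 mm (186 to 193.5 mm), 40 to 110 mm in from the mouth, within 12 mm of the arm's centre line, carrier within 0.15 rad of upright, slower than 30 mm/s, carried by the hook (z of carrier_pin in the frame of hook between 0.186 and 0.1935 m and y of carrier_pin in the frame of hook between 0.04 and 0.11 m and x of carrier_pin in the frame of hook between -0.012 and 0.012 m and angle between carrier's own z axis and vertical below 0.15 rad and linear speed of carrier below 0.03 m/s and contact force between carrier and hook above 1.5 N); the robot touches nothing.
It fails at once if the carrier is forced against the hook with more than 20 N (contact force between carrier and hook above 20 N).
It fails at once if a bystander is shifted more than 20 mm (distance of any of mugs, canister, spoon_tray, bowl, jar, tamper from where it was at the start of the episode above 0.02 m).
It fails at once if a bystander is tipped (angle between any of mugs, canister, spoon_tray, bowl, jar, tamper's own z axis and vertical above 0.2 rad).
It also fails if it takes over 58 s, if anything falls off the work surface, if the arm or the gripper's body presses on something with over 40 N, if the wrist force passes 120 N, or if a joint passes its speed limit or range.

## Working session

There is one attempt and no reset: what is moved stays moved. The work goes in short steps, Python scripts to look and compute and a tool call to move; the robot and the scene stay as the last step left them, time stands still between calls to the robot, and variables do not carry over. Pictures are saved under pics/ and viewed, and the job is handed in when it is done.

Besides the shell and the picture viewer there is one more tool, called after "Request:" by a JSON object that holds its "name" and its "arguments", one argument or row to a line. move_arm: Moves the arm, as the interface text tells. Its arguments: {"type":"object","properties":{"deltas":{"type":"array","items":{"type":"number"}},"grip":{"type":"number"}},"required":["deltas"]}

```bash
mkdir -p pics; python3 - <<'E'
from cell import r, optics
import cv2,pickle
d={}
for n in ["scene","top","wrist"]:
    c=optics.read_camera(n); d[n]=c
    cv2.imwrite(f"pics/{n}0.png",c["image"][:,:,::-1])
    print(n,c["fx"],c["fy"],c["cx"],c["cy"],c["R"],c["t"])
pickle.dump(d,open("c0.pkl","wb"))
print(r.read_state())
E
```

```text
scene 440.17665066682304 440.17665066682304 321.5324786322893 241.22883187551133 [[-0.68686614  0.72664385 -0.01426986]
 [ 0.53220913  0.48951016 -0.69074832]
 [-0.49494278 -0.48204618 -0.72295444]] [ 423.47546469 -122.09966114 1299.75373673]
top 518.9653328782877 518.9653328782877 327.97392578799094 238.58322846358416 [[ 0.01799433 -0.9997311  -0.01462612]
 [-0.99832166 -0.01715974 -0.05531197]
 [ 0.05504611  0.01559687 -0.99836199]] [ -80.96118534  519.52973865 1257.02609064]
wrist 344.97717140249705 344.97717140249705 318.85296749402556 237.5852674092113 [[ 0.3780417  -0.92578805 -0.00098489]
 [-0.88739032 -0.36266494  0.28462705]
 [-0.26386151 -0.10672692 -0.95863782]] [-599.89298944  -33.7798228   392.06019152]
{'t': 0.15, 'joint_pos': array([-1.29913593e+00,  3.59324686e-01,  1.51116566e+00, -1.48372791e-05,
        1.27251795e+00, -1.15103965e-01]), 'dq': array([ 6.65639173e-05, -2.38417738e-03, -3.35157495e-03,  5.70658218e-05,
       -1.14873066e-03,  1.19987180e-04]), 'joint_efforts': array([ 9.07222930e-04, -5.15753353e+01, -2.71008039e+01,  6.75432687e-02,
        3.06255533e-02, -9.10015819e-05]), 'position': array([ 226.16168461, -555.18262765,  230.018467  ]), 'orientation': array([ 9.81359199e-01,  1.92181220e-01, -6.24183899e-05, -7.05101501e-04]), 'contact_force': array([ 0.3986204 , -0.23046614,  0.40668575]), 'moment': array([ 0.00542875,  0.01402402, -0.02858072]), 'width': 88.17169110242153}
```

View pics/scene0.png

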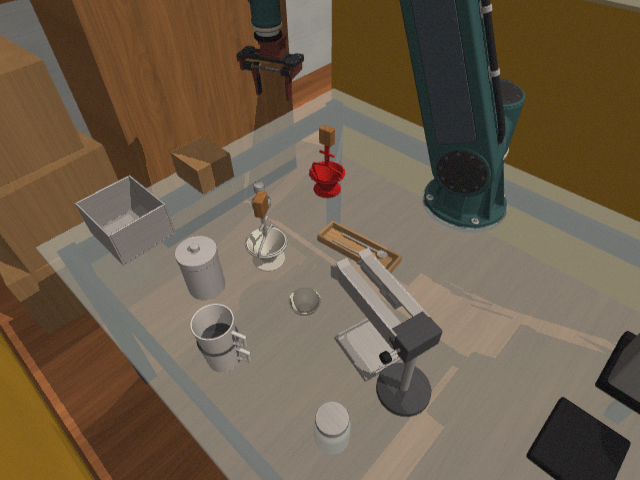

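View pics/top0.png

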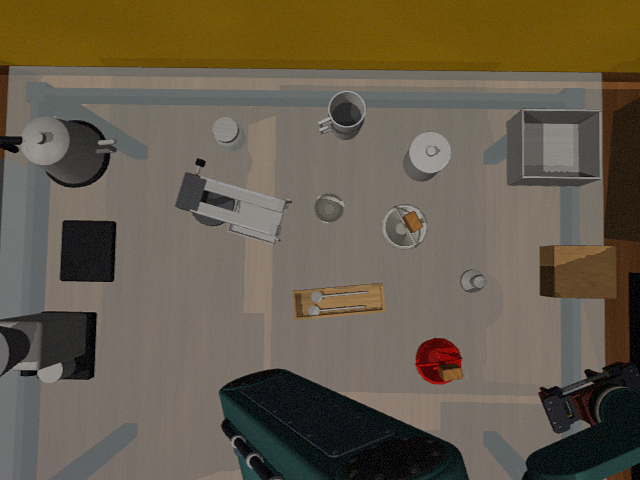

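View pics/wrist0.png

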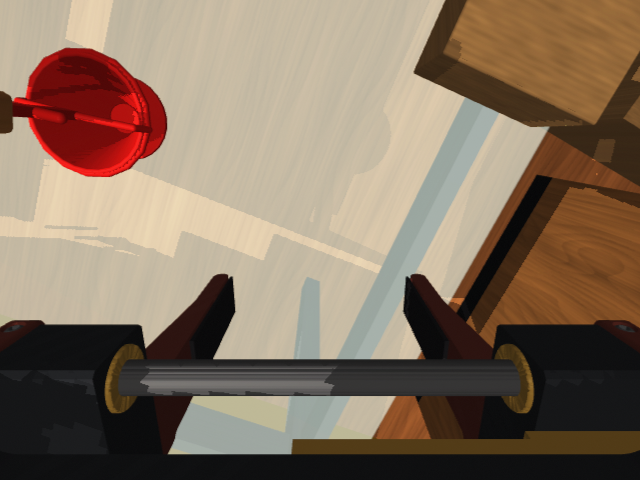

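Candidates for the dripper: the white one (scene 268,245; top 405,227) and the red look-alike (scene 327,175; top 439,361). By the description I choose the white one. I'll check it and the hook in close crops.

```bash
python3 - <<'E'
import cv2,pickle,numpy as np
d=pickle.load(open("c0.pkl","rb"))
def crop(n,x0,y0,w,h,s): 
    return cv2.resize(d[n]["image"][y0:y0+h,x0:x0+w,::-1],None,fx=s,fy=s,interpolation=cv2.INTER_CUBIC)
cv2.imwrite("pics/ctop_car.png",crop("top",370,190,80,70,8))
cv2.imwrite("pics/cscene_car.png",crop("scene",230,170,80,110,5))
cv2.imwrite("pics/ctop_hook.png",crop("top",165,145,140,105,5))
cv2.imwrite("pics/cscene_hook.png",crop("scene",320,235,140,190,3))
E
```

```text
(no output)
```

View pics/ctop_car.png

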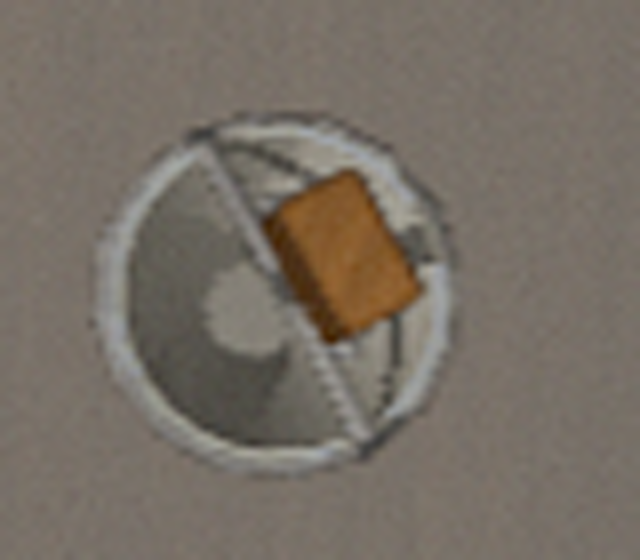

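View pics/cscene_car.png

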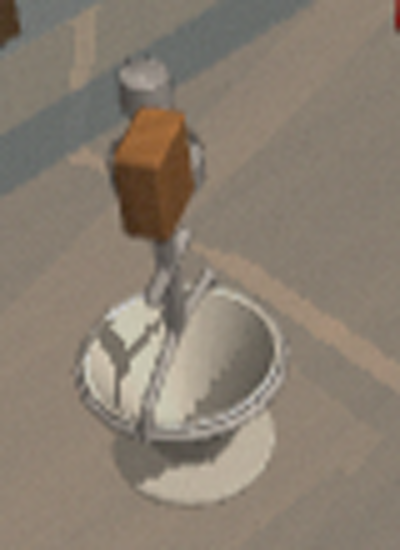

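View pics/ctop_hook.png

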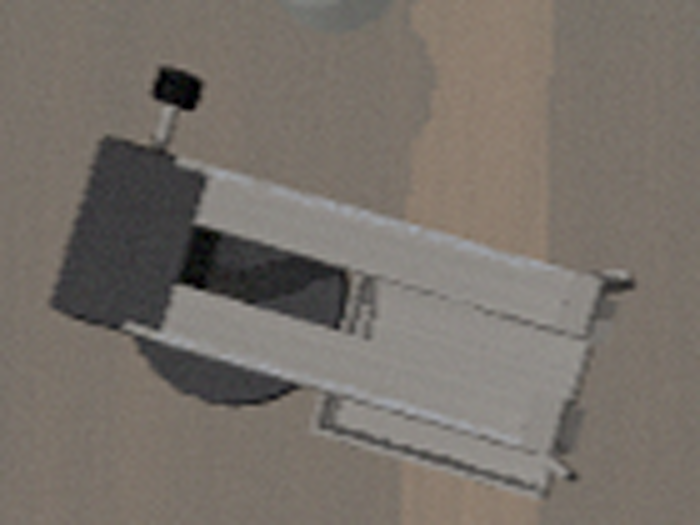

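View pics/cscene_hook.png

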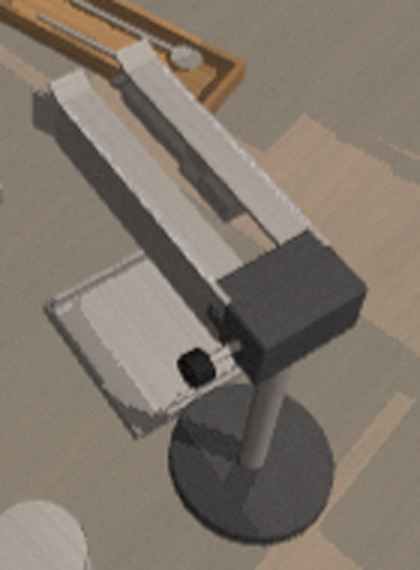

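```bash
cat > h.py <<'E'
import cv2,pickle,numpy as np
from scipy.optimize import least_squares
def proj(c,X):
    X=np.atleast_2d(X).astype(float); p=X@np.array(c["R"]).T+np.array(c["t"])
    return np.c_[c["fx"]*p[:,0]/p[:,2]+c["cx"], c["fy"]*p[:,1]/p[:,2]+c["cy"]]
def T(p,L):
    L=np.atleast_2d(L).astype(float); c,s=np.cos(p[2]),np.sin(p[2])
    return np.c_[p[0]+c*L[:,0]-s*L[:,1],p[1]+s*L[:,0]+c*L[:,1],L[:,2]]
def fit(d,obs,p0):
    f=lambda p: np.concatenate([(proj(d[n],T(p,L))[0]-uv) for n,L,uv in obs])
    q=least_squares(f,p0,x_scale=[100,100,.3],loss='soft_l1'); return q.x,q.fun.reshape(-1,2)
def ring(r,z,n=60):
    a=np.linspace(0,2*np.pi,n); return np.c_[r*np.cos(a),r*np.sin(a),0*a+z]
def draw(img,c,P,s,x0,y0,col,closed=False):
    q=((proj(c,P)-[x0-.5+.0,y0-.5])*s).astype(np.int32); cv2.polylines(img,[q.reshape(-1,1,2)],closed,col,1,cv2.LINE_AA)
E
python3 - <<'E'
from h import *
d=pickle.load(open("c0.pkl","rb"))
def t(x,y): return np.array([x/5+165,y/5+145])
def s(x,y): return np.array([x/3+320,y/3+235])
hook=[("top",(-55,15,12),t(548,495)),("top",(-55,135,12),t(318,432)),("scene",(55,15,12),s(45,305)),("scene",(55,135,12),s(137,437)),("scene",(0,190,5),s(252,460)),
("top",(38,18,219),t(600,275))]
hp,res=fit(d,hook,[700,200,-.2]); print(hp,res.round(1))
def t(x,y): return np.array([x/8+370,y/8+190])
def s(x,y): return np.array([x/5+230,y/5+170])
best=None
car=[("top",(20,12,214),t(352,168)),("top",(-20,12,214),t(422,288))]
car=[("top",(20,-12,214),t(352,168)),("top",(-20,-12,214),t(422,288)),("scene",(20,12,214),s(120,160)),("scene",(20,-12,214),s(140,108)),("scene",(-20,-12,214),s(185,112)),("top",(0,0,65),t(276,295)),("scene",(20,12,164),s(122,232))]
cp,res2=fit(d,car,[650,-160,.5]); print(cp,res2.round(1))
pickle.dump((hp,cp),open("pose.pkl","wb"))
for n,(x0,y0,w,h,sc) in {"top":(165,145,140,105,5),"scene":(320,235,140,190,3)}.items():
    im=cv2.resize(d[n]["image"][y0:y0+h,x0:x0+w,::-1],None,fx=sc,fy=sc,interpolation=cv2.INTER_CUBIC)
    D=lambda L,col: draw(im,d[n],T(hp,L),sc,x0,y0,col)
    D([(-55,15,12),(55,15,12),(55,135,12),(-55,135,12),(-55,15,12)],(0,255,0))
    D([(-38,0,219),(38,0,219),(38,190,219),(-38,190,219),(-38,0,219)],(0,0,255))
    D([(-13,0,219),(-13,190,219),(13,190,219),(13,0,219)],(255,0,255))
    D(ring(55,0)+[0,190,0],(255,0,0))
    cv2.imwrite(f"pics/ov_h_{n}.png",im)
for n,(x0,y0,w,h,sc) in {"top":(370,190,80,70,8),"scene":(230,170,80,110,5)}.items():
    im=cv2.resize(d[n]["image"][y0:y0+h,x0:x0+w,::-1],None,fx=sc,fy=sc,interpolation=cv2.INTER_CUBIC)
    D=lambda L,col: draw(im,d[n],T(cp,L),sc,x0,y0,col)
    for z in(164,214): D([(-20,-12,z),(20,-12,z),(20,12,z),(-20,12,z),(-20,-12,z)],(0,255,0))
    D(ring(54,65),(0,0,255)); D(ring(42,0),(255,0,0)); D([(-26,0,130),(26,0,130)],(255,0,255))
    cv2.imwrite(f"pics/ov_c_{n}.png",im)
E
```

```text
[ 5.53265663e+02  3.07472448e+01 -2.52626992e-01] [[ -0.    0.7]
 [ -0.9   0.3]
 [ -1.2  -0.6]
 [  0.2  -1.6]
 [ -0.5   0. ]
 [-11.3  -3.5]]
[ 5.49582943e+02 -2.51734958e+02 -2.63285947e-01] [[ 8.3  2.1]
 [-5.7  5.7]
 [-0.2  0.8]
 [-8.8  5.3]
 [-1.9 -1.7]
 [-0.  -0.4]
 [ 2.1  2.7]]
```

```bash
python3 - <<'E'
from h import *
d=pickle.load(open("c0.pkl","rb")); hp,_=pickle.load(open("pose.pkl","rb"))
def t(x,y): return np.array([x/8+370,y/8+190])
def s(x,y): return np.array([x/5+230,y/5+170])
car=[("top",(20,-12,214),t(352,168)),("top",(-20,-12,214),t(422,288)),("scene",(20,-12,214),s(120,160)),("scene",(-20,-12,214),s(140,108)),("scene",(-20,12,214),s(185,112)),("scene",(20,12,214),s(163,165)),("top",(0,0,65),t(276,295)),("scene",(20,12,164),s(160,238))]
cp,res2=fit(d,car,[550,-250,.5]); print(cp,res2.round(1))
pickle.dump((hp,cp),open("pose.pkl","wb"))
for n,(x0,y0,w,h,sc) in {"top":(370,190,80,70,8),"scene":(230,170,80,110,5)}.items():
    im=cv2.resize(d[n]["image"][y0:y0+h,x0:x0+w,::-1],None,fx=sc,fy=sc,interpolation=cv2.INTER_CUBIC)
    D=lambda L,col: draw(im,d[n],T(cp,L),sc,x0,y0,col)
    for z in(164,214): D([(-20,-12,z),(20,-12,z),(20,12,z),(-20,12,z),(-20,-12,z)],(0,255,0))
    D(ring(54,65),(0,0,255)); D(ring(42,0),(255,0,0)); D([(-26,0,130),(26,0,130)],(255,0,255))
    cv2.imwrite(f"pics/ov_c_{n}.png",im)
a=cv2.imread("pics/ov_c_top.png");b=cv2.imread("pics/ov_c_scene.png")
H=560;b=cv2.copyMakeBorder(b,0,10,0,0,0);a=cv2.resize(a[:,0:640],(400,350));a=cv2.copyMakeBorder(a,0,210,0,0,0);cv2.imwrite("pics/ov_c.png",np.hstack([a,b]))
E
```

```text
[ 5.48893084e+02 -2.50806427e+02  5.44360880e-01] [[-0.3 -1.1]
 [ 0.9  0.6]
 [-1.8 -0.2]
 [-0.3 -1.1]
 [ 0.8 -0.6]
 [-0.1  0.2]
 [-0.4 -0.1]
 [ 2.9  1.9]]
```

View pics/ov_c.png

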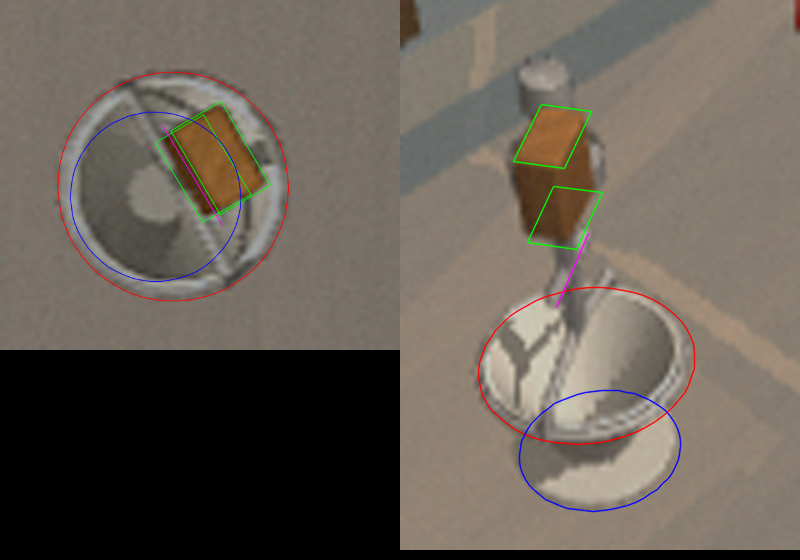

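View pics/ov_h_top.png

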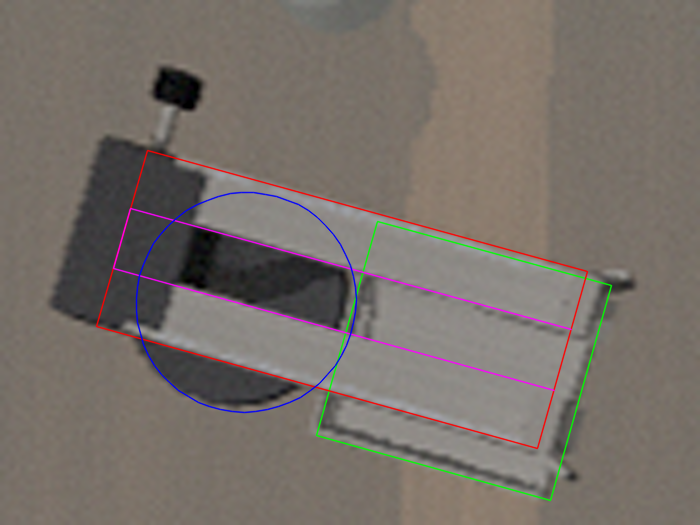

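View pics/ov_h_scene.png

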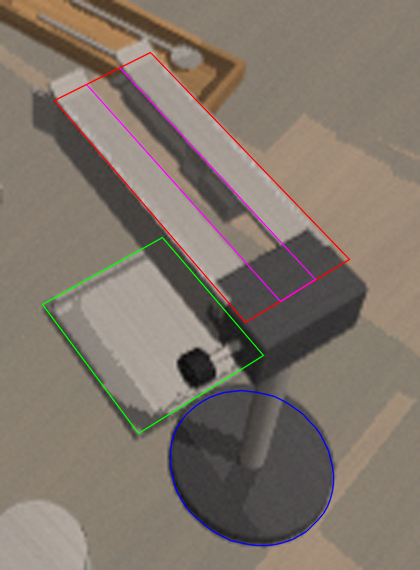

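```bash
cat >> h.py <<'E'
from scipy.spatial.transform import Rotation as Ro
def goto(st,P,yaw):
    R=Ro.from_quat(st["orientation"]).as_matrix(); x=R[:,0]; y0=np.arctan2(x[1],x[0])
    turn=-(yaw-y0); turn=(turn+np.pi)%(2*np.pi)-np.pi
    print("t",round(st["t"],2),"pos",st["position"].round(1),"yaw",round(y0,3),"tilt",(R[:,2]).round(4),"F",st["contact_force"].round(1),"M",st["moment"].round(2),"w",round(st["width"],1))
    print("delta tool mm",(R.T@(np.array(P)-st["position"])).round(1),"turn",round(turn,3))
E
python3 - <<'E'
from h import *
from cell import r
d=pickle.load(open("c0.pkl","rb")); hp,cp=pickle.load(open("pose.pkl","rb"))
def back(n,uv,z):
    c=d[n];R=np.array(c["R"]);t=np.array(c["t"]);o=-R.T@t
    v=R.T@np.array([(uv[0]-c["cx"])/c["fx"],(uv[1]-c["cy"])/c["fy"],1]);return o+v*(z-o[2])/v[2]
for k,uv,z in [("redhandle",(452,373),214),("bowl",(329,208),20),("canister",(431,152),140),("tamper",(473,281),60),("mug",(346,110),140),("spoon",(339,300),20),("jar",(226,130),90)]:
    print(k,back("top",uv,z).round())
print(hp,cp)
goto(r.read_state(),[cp[0],cp[1],186],cp[2])
print(Ro.from_euler('z',0).as_quat())
E
```

```text
redhandle [ 241. -331.  214.]
bowl [595. -73.  20.]
canister [ 710. -299.  140.]
tamper [ 425. -414.   60.]
mug [ 802. -109.  140.]
spoon [ 372. -101.   20.]
jar [767. 170.  90.]
[ 5.53265663e+02  3.07472448e+01 -2.52626992e-01] [ 5.48893084e+02 -2.50806427e+02  5.44360880e-01]
t 0.15 pos [ 226.2 -555.2  230. ] yaw 0.387 tilt [-4.0e-04  1.4e-03 -1.0e+00] F [ 0.4 -0.2  0.4] M [ 0.01  0.01 -0.03] w 88.2
delta tool mm [ 413.7 -160.1   44.3] turn -0.158
[0. 0. 0. 1.]
```

Request:
{"name": "move_arm", "arguments": {
  "deltas": [0.02,0,-0.03,-0.08,0.02,0,-0.03,-0.078,0.03,0,0,0,0.035,0,0,0,0.035,0,0,0,0.035,0,0,0,0.035,0,0,0,0.035,0,0,0],
  "grip": 0
}}

```text
t: 0.82
position: [439.0, -430.4, 290.2]
orientation: [0.964, 0.267, -0.001, -0.003]
contact_force: [-0.5, -0.6, 0.1]
width: 87.9
```

```bash
cat > g.py <<'E'
from h import *
from cell import r
import sys
hp,cp=pickle.load(open("pose.pkl","rb"))
a=[float(v) for v in sys.argv[1:]]
goto(r.read_state(),a[:3],a[3])
E
python3 g.py 549 -251 300 .544
```

```text
t 0.82 pos [ 439.  -430.4  290.2] yaw 0.541 tilt [-0.0038  0.0042 -1.    ] F [-0.5 -0.6  0.1] M [-0.04 -0.05 -0.04] w 87.9
delta tool mm [186.7 -97.2  -9.4] turn -0.003
```

Request:
{"name": "move_arm", "arguments": {
  "deltas": [0.032,-0.016,-0.003,0,0.032,-0.016,-0.003,0,0.032,-0.016,-0.002,0,0.032,-0.016,0,0,0.025,-0.012,0,0,0.018,-0.01,0,0,0.008,-0.005,0,0,0.004,-0.003,0,0]
}}

```text
t: 1.48
position: [556.5, -242.0, 295.8]
orientation: [0.963, 0.27, -0.001, -0.004]
contact_force: [0.5, 0.0, -0.4]
width: 87.7
```

```bash
cat > cap.py <<'E'
from h import *
from cell import r,optics
import sys
n,f=sys.argv[1:3]
c=optics.read_camera(n); pickle.dump(c,open(f"{f}.pkl","wb")); cv2.imwrite(f"pics/{f}.png",c["image"][:,:,::-1])
E
python3 cap.py wrist w1; python3 g.py 549 -251 186 .544; python3 - <<'E'
from h import *
c=pickle.load(open("w1.pkl","rb"));hp,cp=pickle.load(open("pose.pkl","rb"))
im=c["image"][:,:,::-1].copy()
D=lambda L,col: draw(im,c,T(cp,L),1,0,0,col)
for z in(164,214): D([(-20,-12,z),(20,-12,z),(20,12,z),(-20,12,z),(-20,-12,z)],(0,255,0))
D(ring(54,65),(0,0,255)); D(ring(42,0),(255,0,0)); D([(-26,0,130),(26,0,130)],(255,0,255))
cv2.imwrite("pics/w1o.png",im)
E
```

```text
t 1.53 pos [ 556.5 -241.5  295.8] yaw 0.547 tilt [-0.0048  0.0087 -1.    ] F [0.4 1.  0.1] M [ 0.01 -0.08  0.03] w 87.8
delta tool mm [-11.4   5.3 109.7] turn 0.003
```

View pics/w1o.png

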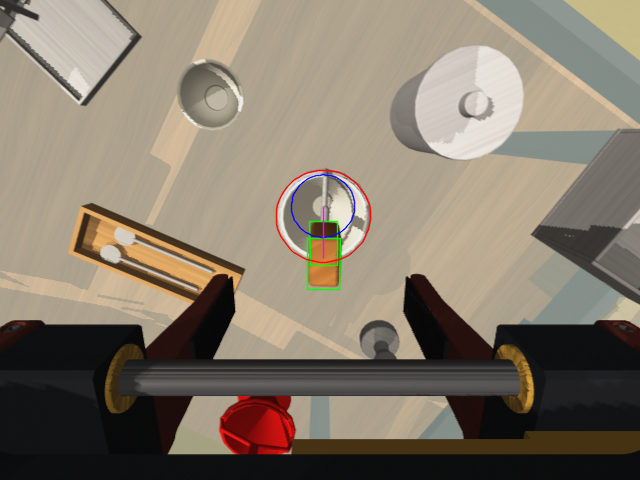

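The wrist view shows the white dripper at (323,215) with its handle at (323,262). The projected model lies on it within about 1 px. Descending.

Request:
{"name": "move_arm", "arguments": {
  "deltas": [-0.006,0.003,0.01,0,-0.005,0.002,0.02,0,0,0,0.025,0,0,0,0.02,0,0,0,0.01,0,0,0,0,0]
}}

```text
t: 2.03
position: [544.5, -260.3, 206.0]
orientation: [0.964, 0.267, -0.002, -0.002]
contact_force: [-0.0, 0.5, -0.5]
width: 87.5
```

```bash
python3 g.py 549 -251 187 .544
```

```text
t 2.03 pos [ 544.5 -260.3  206. ] yaw 0.542 tilt [-0.0049  0.0036 -1.    ] F [-0.   0.5 -0.5] M [0.02 0.02 0.03] w 87.5
delta tool mm [ 8.7 -5.6 19. ] turn -0.002
```

Request:
{"name": "move_arm", "arguments": {
  "deltas": [0.005,-0.003,0.008,0,0.002,-0.001,0.006,0,0,0,0,0,0,0,0,0]
}}

```text
t: 2.37
position: [547.9, -255.7, 191.5]
orientation: [0.964, 0.266, -0.002, -0.002]
contact_force: [0.1, -0.3, 0.2]
width: 87.6
```

```bash
python3 g.py 549 -251 187 .544
```

```text
t 2.37 pos [ 547.9 -255.7  191.5] yaw 0.538 tilt [-0.0046  0.0026 -1.    ] F [ 0.1 -0.3  0.2] M [ 0.03 -0.04  0.01] w 87.6
delta tool mm [ 3.4 -3.5  4.5] turn -0.006
```

Request:
{"name": "move_arm", "arguments": {
  "deltas": [0.003,-0.003,0.004,-0.005,0,0,0,0,0,0,0,0]
}}

```text
t: 2.62
position: [550.5, -251.6, 189.0]
orientation: [0.963, 0.269, -0.001, -0.001]
contact_force: [0.7, -0.7, -0.1]
width: 87.9
```

```bash
python3 g.py 549 -251 187 .544; python3 cap.py wrist w2
```

```text
t 2.62 pos [ 550.5 -251.6  189. ] yaw 0.544 tilt [-1.6e-03  8.0e-04 -1.0e+00] F [ 0.7 -0.7 -0.1] M [ 0.01 -0.03 -0.01] w 87.9
delta tool mm [-1.  -1.3  2. ] turn 0.0
```

View pics/w2.png

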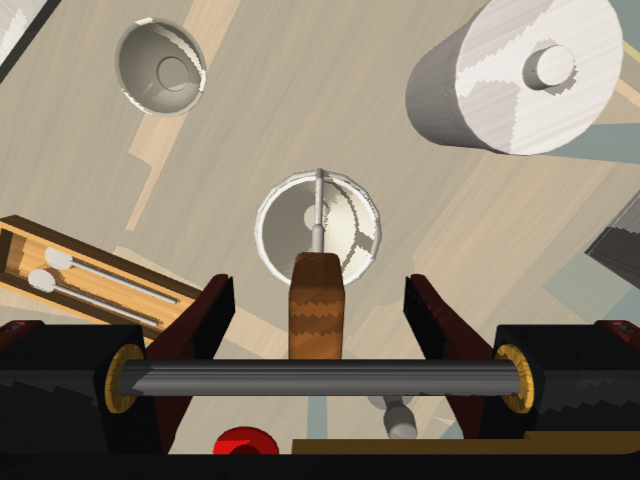

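The handle (318,305) is centred between the fingers (225 and 412), so I'm closing.

Request:
{"name": "move_arm", "arguments": {
  "deltas": [0,0,0,0,0,0,0,0,0,0,0,0,0,0,0,0,0,0,0,0,0,0,0,0,0,0,0,0,0,0,0,0],
  "grip": 1
}}

```text
t: 3.33
position: [551.0, -251.6, 190.1]
orientation: [0.963, 0.269, -0.0, 0.0]
contact_force: [0.5, 0.2, -0.6]
width: 37.8
```

```bash
python3 g.py 549 -251 187 .544
```

```text
t 3.33 pos [ 551.  -251.6  190.1] yaw 0.545 tilt [ 0.e+00 -2.e-04 -1.e+00] F [ 0.5  0.2 -0.6] M [-0.04  0.01 -0.01] w 37.8
delta tool mm [-1.4 -1.6  3.1] turn 0.001
```

Request:
{"name": "move_arm", "arguments": {
  "deltas": [0,0,0.002,0,0,0,0,0,0,0,0,0,0,0,0,0,0,0,0,0,0,0,0,0]
}}

```text
t: 3.83
position: [550.7, -251.4, 187.8]
orientation: [0.963, 0.269, -0.0, -0.0]
contact_force: [-0.7, -0.3, -0.3]
width: 23.6
```

```bash
python3 g.py 549 -251 187 .544
```

```text
t 3.83 pos [ 550.7 -251.4  187.8] yaw 0.545 tilt [-7.e-04  3.e-04 -1.e+00] F [-0.7 -0.3 -0.3] M [ 0.01  0.01 -0.03] w 23.6
delta tool mm [-1.2 -1.2  0.8] turn 0.001
```

Request:
{"name": "move_arm", "arguments": {
  "deltas": [0,0,-0.01,0,0,0,-0.015,0,0,0,-0.02,0,0,0,-0.02,0,0,0,-0.015,0,0,0,-0.008,0,0,0,0,0,0,0,0,0]
}}

```text
t: 4.5
position: [547.0, -249.2, 276.9]
orientation: [0.963, 0.269, -0.005, -0.005]
contact_force: [-0.3, -1.1, -5.8]
width: 24.1
```

```bash
python3 g.py 530 -58 278 -.2526; python3 cap.py scene s2;python3 -c "
import cv2;a=cv2.imread('pics/s2.png')[120:320,180:380];cv2.imwrite('pics/s2c.png',cv2.resize(a,None,fx=3,fy=3))"
```

```text
t 4.5 pos [ 547.  -249.2  276.9] yaw 0.545 tilt [-0.0112  0.0066 -0.9999] F [-0.3 -1.1 -5.8] M [ 0.01 -0.05 -0.01] w 24.1
delta tool mm [  84.6 -172.3    0.4] turn 0.797
```

View pics/s2c.png

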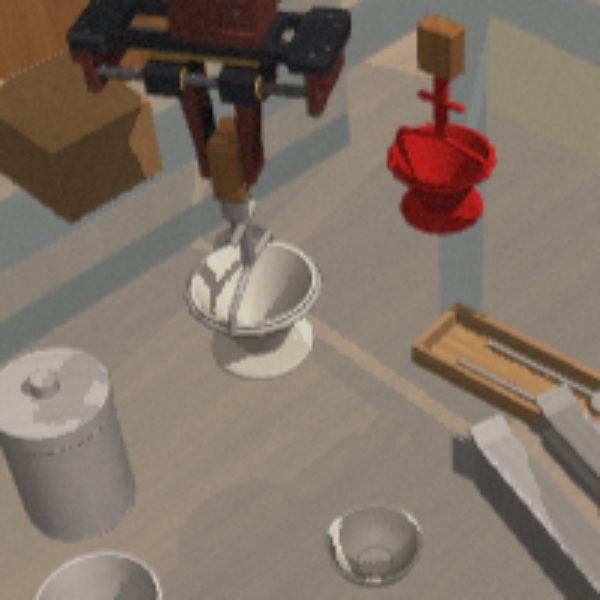

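Request:
{"name": "move_arm", "arguments": {
  "deltas": [0,0,0,0.06,0,0,0,0.1,0,0,0,0.12,0,0,0,0.12,0,0,0,0.12,0,0,0,0.12,0,0,0,0.1,0,0,0,0.05]
}}

```text
t: 5.22
position: [541.5, -246.0, 265.4]
orientation: [0.99, -0.14, -0.015, -0.006]
contact_force: [0.3, 0.1, -4.4]
width: 23.6
```

```bash
cat > k.py <<'E'
from h import *
from cell import r
import sys
hp,cp=pickle.load(open("pose.pkl","rb"))
a=[float(v) for v in sys.argv[1:]]  # hook-frame x,y, pin z
st=r.read_state(); print("joints",st["joint_pos"].round(2))
L=T([0,0,-hp[2]],[st["position"]-[hp[0],hp[1],0]])[0]
print("pin est in hook (vertical tool)",(L-[0,0,58]).round(1))
goto(st,T(hp,[[a[0],a[1],a[2]+58]])[0],hp[2])
E
python3 k.py 1 -75 215
```

```text
joints [-0.54  0.34  1.45 -0.    1.38  1.31]
pin est in hook (vertical tool) [  57.7 -270.9  207.4]
t 5.22 pos [ 541.5 -246.   265.4] yaw -0.28 tilt [-0.0274  0.0164 -0.9995] F [ 0.3  0.1 -4.4] M [ 0.01 -0.07 -0.02] w 23.6
delta tool mm [ -62.3 -194.3   -4.1] turn -0.027
```

Request:
{"name": "move_arm", "arguments": {
  "deltas": [0,0,0,-0.02,0,0,0,0,0,0,0,0,0,0,0,0]
}}

```text
t: 5.55
position: [539.4, -244.8, 261.2]
orientation: [0.992, -0.127, -0.018, -0.008]
contact_force: [0.7, -0.5, -4.1]
width: 23.7
```

```bash
python3 k.py 1 -75 215
```

```text
joints [-0.54  0.34  1.46 -0.    1.38  1.28]
pin est in hook (vertical tool) [  55.5 -270.3  203.2]
t 5.55 pos [ 539.4 -244.8  261.2] yaw -0.255 tilt [-0.0336  0.0202 -0.9992] F [ 0.7 -0.5 -4.1] M [ 0.04  0.   -0.01] w 23.7
delta tool mm [ -55.4 -195.3   -7.5] turn -0.002
```

```bash
cat > k.py <<'E'
from h import *
from cell import r
import sys
hp,cp=pickle.load(open("pose.pkl","rb"))
a=[float(v) for v in sys.argv[1:]]  # hook-frame pin x,y,z
st=r.read_state()
R=Ro.from_quat(st["orientation"]).as_matrix()
pin=st["position"]+R@np.array([-1.2,0,58.])
H=Ro.from_euler('z',hp[2]).as_matrix()
L=H.T@(pin-[hp[0],hp[1],0])
print("pin in hook",L.round(1),"tilt in hook (x,y)",(H.T@R[:,2]).round(3)[:2], "F hook",(H.T@st["contact_force"]).round(1),"M",(H.T@st["moment"]).round(2),"q",st["joint_pos"].round(2))
tgt=H@np.array(a)+[hp[0],hp[1],0]
x=R[:,0];
print("t",round(st["t"],2),"w",round(st["width"],1),"tool delta",(R.T@(tgt-pin)).round(1),"turn",round(np.arctan2(x[1],x[0])-hp[2],3))
E
python3 k.py 1 -75 212
```

```text
pin in hook [  52.1 -269.7  203.3] tilt in hook (x,y) [-0.038  0.011] F hook [ 0.8 -0.3 -4.1] M [ 0.04  0.01 -0.01] q [-0.54  0.34  1.46 -0.    1.38  1.28]
t 5.55 w 23.7 tool delta [ -51.9 -194.6   -4.6] turn -0.002
```

Request:
{"name": "move_arm", "arguments": {
  "deltas": [-0.006,-0.02,-0.004,0,-0.009,-0.033,-0.004,0,-0.009,-0.035,-0.003,0,-0.009,-0.035,-0.003,0,-0.009,-0.033,-0.002,0,-0.006,-0.02,-0.002,0]
}}

```text
t: 6.05
position: [538.1, -62.6, 281.3]
orientation: [0.992, -0.129, -0.018, -0.007]
contact_force: [-0.3, -0.6, -5.3]
width: 24.0
```

```bash
python3 k.py 1 -75 208
```

```text
pin in hook [  5.3 -93.6 223.4] tilt in hook (x,y) [-0.037  0.009] F hook [-0.1 -0.7 -5.3] M [-0.13 -0.03  0.01] q [-0.25  0.25  1.54  0.01  1.39  1.58]
t 6.05 w 24.0 tool delta [ -3.8 -18.5  15.7] turn -0.005
```

```bash
python3 cap.py wrist w3; python3 cap.py top t3; python3 cap.py scene s3; cat > ov.py <<'E'
from h import *
from cell import r
import sys
hp,cp=pickle.load(open("pose.pkl","rb"))
st=r.read_state();R=Ro.from_quat(st["orientation"]).as_matrix()
C=lambda L: st["position"]+(np.array(L,float)-[0,0,188])*[1,-1,-1]@R.T+R@np.array([-1.2,0,0])
def ov(f,x0,y0,w,h,sc):
    c=pickle.load(open(f+".pkl","rb"))
    im=cv2.resize(c["image"][y0:y0+h,x0:x0+w,::-1],None,fx=sc,fy=sc,interpolation=cv2.INTER_CUBIC)
    D=lambda L,col: draw(im,c,T(hp,L),sc,x0,y0,col)
    D([(-55,15,12),(55,15,12),(55,135,12),(-55,135,12),(-55,15,12)],(0,255,0))
    D([(-38,0,219),(38,0,219),(38,170,219),(-38,170,219),(-38,0,219)],(0,0,255))
    for s in(-1,1):
        D([(s*13,0,219),(s*13,170,219)],(255,0,255)); D([(s*14,0,198),(s*34,0,198)],(255,255,0))
    D(ring(55,0)+[0,190,0],(255,0,0))
    for z in(164,214): draw(im,c,C([(-20,-12,z),(20,-12,z),(20,12,z),(-20,12,z),(-20,-12,z)]),sc,x0,y0,(0,255,0))
    draw(im,c,C(ring(54,65)),sc,x0,y0,(0,0,255));draw(im,c,C([(-26,0,130),(26,0,130)]),sc,x0,y0,(255,0,255))
    cv2.imwrite(f"pics/{f}o.png",im)
for k in sys.argv[1:]:
    f,b=k.split(":"); ov(f,*[int(v) for v in b.split(",")])
E
python3 ov.py w3:0,0,640,480,1 t3:165,130,200,150,4 s3:230,170,230,260,2
```

```text
(no output)
```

View pics/w3o.png

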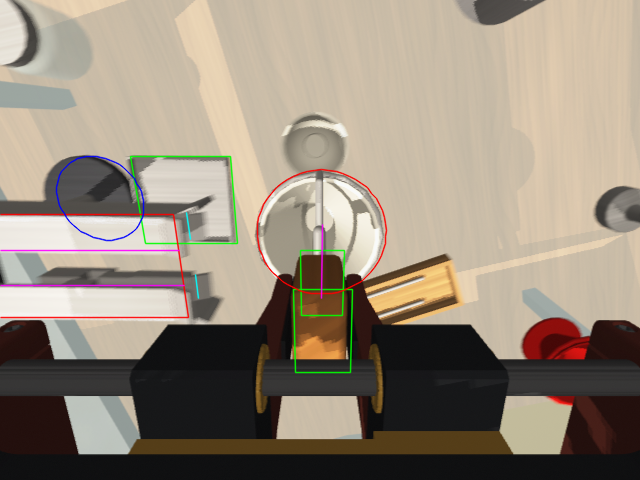

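View pics/t3o.png

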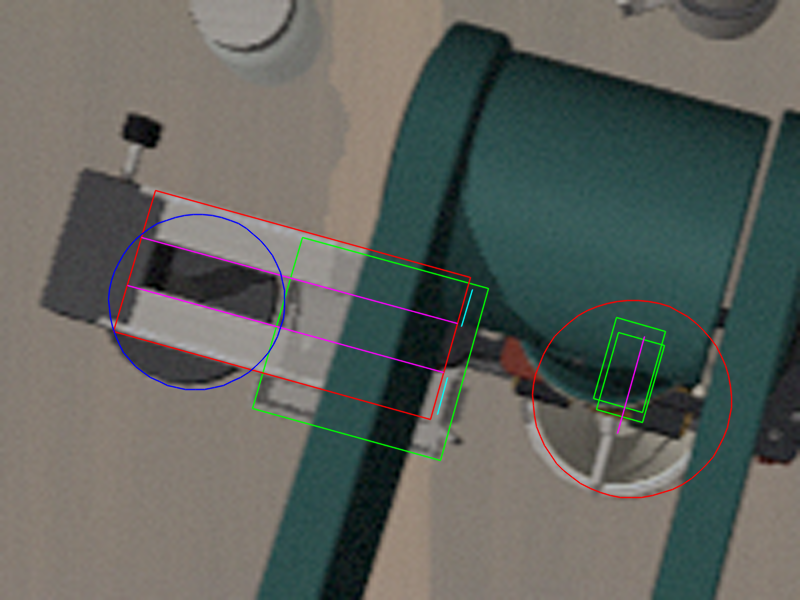

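View pics/s3o.png

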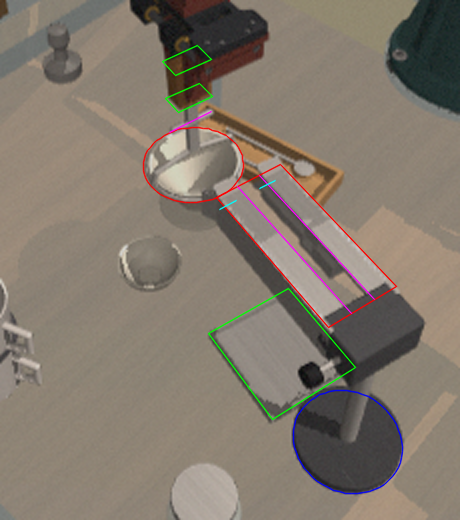

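```bash
python3 k.py 1 -60 206; python3 cap.py top t4;python3 k.py 1 -60 206;  python3 ov.py t4:165,130,200,150,4
```

```text
pin in hook [  6.2 -95.2 223.6] tilt in hook (x,y) [-0.036  0.007] F hook [ 0.4 -1.3 -4.6] M [-0.05 -0.14  0.05] q [-0.25  0.25  1.54  0.01  1.39  1.57]
t 6.2 w 23.6 tool delta [ -4.7 -35.1  18. ] turn -0.003
pin in hook [  6.6 -96.5 223.4] tilt in hook (x,y) [-0.036  0.007] F hook [-0.6 -1.4 -4.5] M [ 0.04 -0.14 -0.03] q [-0.25  0.25  1.54  0.01  1.39  1.57]
t 6.25 w 24.0 tool delta [ -5.2 -36.3  17.8] turn -0.005
```

View pics/t4o.png

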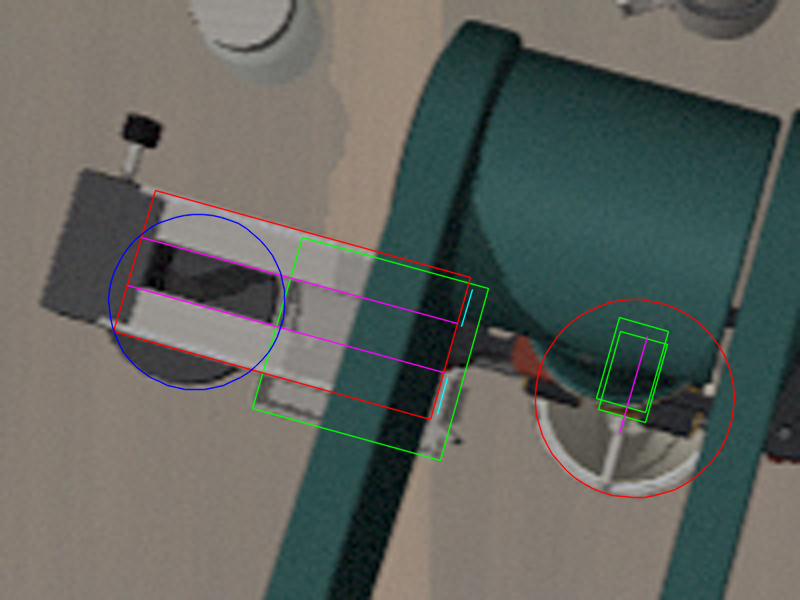

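Request:
{"name": "move_arm", "arguments": {
  "deltas": [-0.003,-0.012,0.007,-0.004,-0.002,-0.012,0.006,0,0,-0.01,0.003,0,0,0,0,0]
}}

```text
t: 6.58
position: [542.6, -32.1, 263.8]
orientation: [0.992, -0.128, -0.017, -0.005]
contact_force: [-1.6, -1.3, -3.6]
width: 23.6
```

```bash
python3 k.py 1 -25 206.5
```

```text
pin in hook [  2.1 -63.1 205.9] tilt in hook (x,y) [-0.035  0.006] F hook [-1.3 -1.7 -3.6] M [-0.1   0.03  0.02] q [-0.19  0.27  1.56  0.01  1.35  1.63]
t 6.58 w 23.6 tool delta [ -1.3 -38.1  -0.3] turn -0.005
```

Request:
{"name": "move_arm", "arguments": {
  "deltas": [-0.001,-0.014,-0.001,-0.004,0,-0.014,-0.001,0,0,-0.008,-0.001,0,0,0,-0.001,0]
}}

```text
t: 6.92
position: [551.0, 4.3, 266.4]
orientation: [0.992, -0.127, -0.019, -0.004]
contact_force: [-0.7, -0.4, -3.1]
width: 23.4
```

```bash
python3 k.py 1 20 206.5
```

```text
pin in hook [  1.  -25.9 208.5] tilt in hook (x,y) [-0.039  0.004] F hook [-0.6 -0.6 -3.1] M [-0.1  -0.05  0.01] q [-0.12  0.28  1.54  0.01  1.36  1.7 ]
t 6.92 w 23.4 tool delta [  0.  -45.9   2.2] turn -0.001
```

```bash
python3 cap.py wrist w5; python3 cap.py scene s5;python3 k.py 1 20 206.5;  python3 ov.py w5:0,100,400,260,2 s5:250,180,160,140,4
```

```text
pin in hook [  1.2 -27.3 208.7] tilt in hook (x,y) [-0.038  0.003] F hook [-0.2 -0.2 -4.2] M [ 0.02 -0.04  0.02] q [-0.13  0.28  1.54  0.01  1.36  1.7 ]
t 7.02 w 24.0 tool delta [ -0.2 -47.3   2.3] turn -0.001
```

View pics/w5o.png

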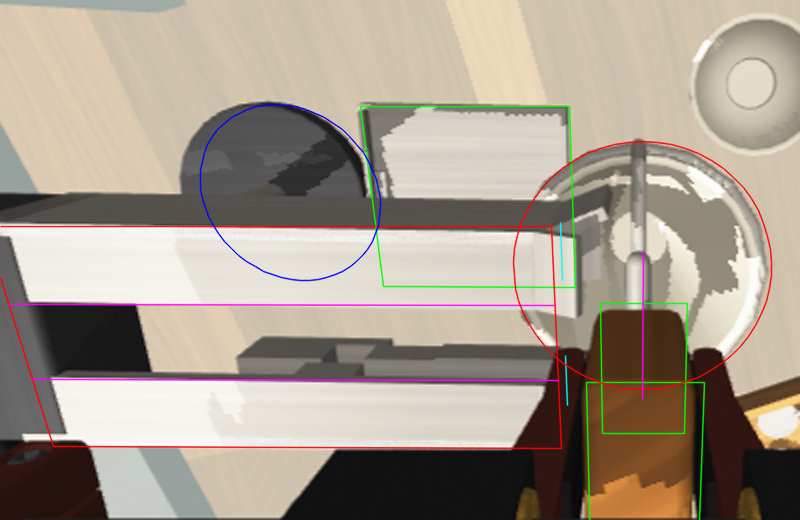

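View pics/s5o.png

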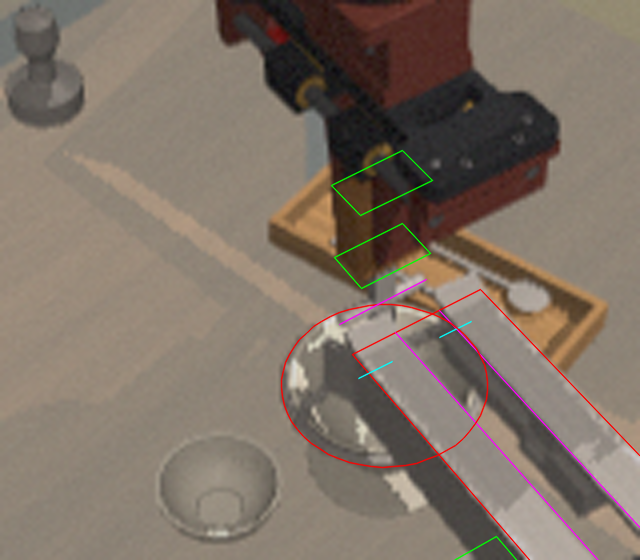

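```bash
python3 - <<'E'
from h import *
c=pickle.load(open("w5.pkl","rb"));hp,cp=pickle.load(open("pose.pkl","rb"))
R=np.array(c["R"]);t=np.array(c["t"]);o=-R.T@t
H=Ro.from_euler('z',hp[2]).as_matrix(); oh=H.T@(o-[hp[0],hp[1],0]); print("cam in hook",oh)
for u,v in [(238,355),(265,337),(335,345),(335,372),(390,338),(390,362),(295,375),(365,370),(450,350),(450,372),(300,338)]:
    w=H.T@R.T@np.array([(u/2-c["cx"])/c["fx"],(v/2+100-c["cy"])/c["fy"],1]); 
    print((u,v),[ (oh+w*(x-oh[0])/w[0]).round(0).tolist() for x in(-13,)],(oh+w*(198-oh[2])/w[2]).round())
a=cv2.resize(c["image"][250:300,100:290,::-1],None,fx=4,fy=4,interpolation=cv2.INTER_CUBIC);cv2.imwrite("pics/w5z.png",a)
E
```

```text
cam in hook [ 90.19780022 -26.87372049 418.18759792]
(238, 355) [[-13.0, 113.0, 201.0]] [-14. 115. 198.]
(265, 337) [[-13.0, 112.0, 186.0]] [ -8. 104. 198.]
(335, 345) [[-13.0, 83.0, 193.0]] [-11.  80. 198.]
(335, 372) [[-13.0, 74.0, 214.0]] [-21.  82. 198.]
(390, 338) [[-13.0, 65.0, 186.0]] [ -8.  61. 198.]
(390, 362) [[-13.0, 58.0, 206.0]] [-17.  62. 198.]
(295, 375) [[-13.0, 86.0, 216.0]] [-22.  96. 198.]
(365, 370) [[-13.0, 65.0, 212.0]] [-20.  71. 198.]
(450, 350) [[-13.0, 40.0, 197.0]] [-12.  40. 198.]
(450, 372) [[-13.0, 36.0, 214.0]] [-21.  41. 198.]
(300, 338) [[-13.0, 98.0, 186.0]] [ -8.  92. 198.]
```

View pics/w5z.png

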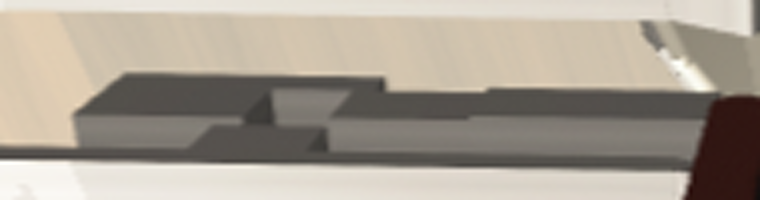

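The view through the gap shows the ledge notch between about 71 and 86 mm in from the mouth, 15 mm long as specified, with the keeper's face at the near edge (crop pixels 330 and 270). I'll confirm this by feel. Entering the mouth now.

Request:
{"name": "move_arm", "arguments": {
  "deltas": [0,-0.009,0.001,0,0,-0.009,0,0,0,-0.006,0,0]
}}

```text
t: 7.27
position: [557.2, 25.6, 265.8]
orientation: [0.992, -0.128, -0.018, -0.003]
contact_force: [0.4, -0.4, -4.0]
width: 23.6
```

```bash
python3 k.py 1 20 206
```

```text
pin in hook [  1.7  -3.8 207.9] tilt in hook (x,y) [-0.037  0.002] F hook [ 0.5 -0.3 -4. ] M [ 0.03 -0.04  0.01] q [-0.08  0.29  1.53  0.01  1.36  1.74]
t 7.27 w 23.6 tool delta [ -0.8 -23.8   2. ] turn -0.004
```

Request:
{"name": "move_arm", "arguments": {
  "deltas": [0,-0.006,0.002,-0.003,0,-0.007,0,0,0,-0.007,0,0]
}}

```text
t: 7.52
position: [562.7, 46.9, 263.7]
orientation: [0.992, -0.126, -0.018, -0.003]
contact_force: [0.2, 0.2, -3.8]
width: 23.7
```

```bash
python3 k.py 1 40 206
```

```text
pin in hook [  1.8  18.1 205.7] tilt in hook (x,y) [-0.037  0.002] F hook [ 0.1  0.2 -3.8] M [ 0.   -0.1   0.05] q [-0.05  0.3   1.52  0.01  1.36  1.78]
t 7.52 w 23.7 tool delta [ -0.8 -21.9  -0.2] turn -0.001
```

Request:
{"name": "move_arm", "arguments": {
  "deltas": [0,-0.007,0,0,0,-0.007,0,0,0,-0.007,0,0,0,-0.005,0,0]
}}

```text
t: 7.85
position: [569.9, 75.7, 263.5]
orientation: [0.992, -0.126, -0.018, -0.003]
contact_force: [0.7, 0.1, -4.3]
width: 23.7
```

```bash
python3 k.py 1 60 204
```

```text
pin in hook [  1.5  47.8 205.6] tilt in hook (x,y) [-0.038  0.002] F hook [ 0.6  0.3 -4.3] M [ 0.04 -0.08 -0.04] q [0.   0.31 1.49 0.01 1.37 1.83]
t 7.85 w 23.7 tool delta [ -0.4 -12.2   1.6] turn -0.0
```

Request:
{"name": "move_arm", "arguments": {
  "deltas": [0,-0.004,0.001,0,0,-0.003,0,0,0,-0.002,0,0]
}}

```text
t: 8.1
position: [572.6, 86.4, 262.4]
orientation: [0.992, -0.125, -0.018, -0.003]
contact_force: [-0.2, 0.3, -5.1]
width: 23.9
```

```bash
python3 k.py 1 66 203.5
```

```text
pin in hook [  1.4  58.8 204.5] tilt in hook (x,y) [-0.037  0.002] F hook [-0.3  0.3 -5.1] M [ 0.03 -0.05 -0.06] q [0.02 0.32 1.49 0.01 1.37 1.84]
t 8.1 w 23.9 tool delta [-0.4 -7.2  1. ] turn 0.001
```

Request:
{"name": "move_arm", "arguments": {
  "deltas": [0,-0.002,0.0005,0,0,-0.002,0,0,0,-0.002,0,0]
}}

```text
t: 8.35
position: [574.1, 92.5, 261.8]
orientation: [0.992, -0.126, -0.019, -0.003]
contact_force: [-0.2, 0.5, -4.6]
width: 23.5
```

```bash
python3 k.py 1 70 203.5
```

```text
pin in hook [  1.3  65.1 203.8] tilt in hook (x,y) [-0.038  0.002] F hook [-0.3  0.5 -4.6] M [ 0.03 -0.02  0.01] q [0.03 0.32 1.48 0.01 1.37 1.85]
t 8.35 w 23.5 tool delta [-0.3 -4.9  0.4] turn 0.001
```

Request:
{"name": "move_arm", "arguments": {
  "deltas": [0,-0.002,0,0,0,-0.002,0,0]
}}

```text
t: 8.52
position: [574.9, 95.4, 261.7]
orientation: [0.992, -0.126, -0.019, -0.002]
contact_force: [-1.0, -3.0, -3.1]
width: 23.7
```

```bash
python3 k.py 1 70 203.5
```

```text
pin in hook [  1.4  68.  203.8] tilt in hook (x,y) [-0.038 -0.001] F hook [-0.2 -3.2 -3.1] M [-0.6  -0.04 -0.03] q [0.04 0.33 1.48 0.01 1.37 1.86]
t 8.52 w 23.7 tool delta [-0.3 -2.   0.3] turn 0.0
```

Request:
{"name": "move_arm", "arguments": {
  "deltas": [0,-0.002,0,0,0,-0.002,0,0]
}}

```text
t: 8.68
position: [575.6, 98.1, 261.8]
orientation: [0.992, -0.126, -0.019, -0.001]
contact_force: [-1.5, -3.1, -3.4]
width: 23.7
```

```bash
python3 k.py 1 76 203.5
```

```text
pin in hook [  1.4  70.6 203.9] tilt in hook (x,y) [-0.038 -0.003] F hook [-0.6 -3.3 -3.4] M [-0.72 -0.03 -0.05] q [0.05 0.33 1.48 0.01 1.37 1.87]
t 8.68 w 23.7 tool delta [-0.4 -5.4  0.3] turn -0.0
```

Request:
{"name": "move_arm", "arguments": {
  "deltas": [0,-0.003,0,0,0,-0.002,0,0]
}}

```text
t: 8.85
position: [576.6, 101.8, 261.7]
orientation: [0.992, -0.126, -0.019, 0.001]
contact_force: [-1.4, -5.9, -2.7]
width: 23.7
```

```bash
python3 k.py 1 76 203.5
```

```text
pin in hook [  1.4  74.3 203.8] tilt in hook (x,y) [-0.038 -0.006] F hook [ 0.2 -6.1 -2.7] M [-1.12 -0.08  0.02] q [0.05 0.33 1.47 0.01 1.38 1.88]
t 8.85 w 23.7 tool delta [-0.4 -1.7  0.3] turn -0.001
```

Request:
{"name": "move_arm", "arguments": {
  "deltas": [0,-0.0015,0.001,0,0,-0.001,0.0015,0,0,-0.001,0.0015,0]
}}

```text
t: 9.1
position: [577.3, 104.0, 258.3]
orientation: [0.992, -0.127, -0.019, 0.002]
contact_force: [-1.8, -6.5, -1.9]
width: 24.0
```

```bash
python3 k.py 1 76 190
```

```text
pin in hook [  1.6  76.4 200.4] tilt in hook (x,y) [-0.037 -0.009] F hook [-0.1 -6.8 -1.9] M [-1.17  0.01 -0.  ] q [0.06 0.34 1.47 0.   1.37 1.88]
t 9.1 w 24.0 tool delta [-0.2  0.3 10.5] turn -0.001
```

Request:
{"name": "move_arm", "arguments": {
  "deltas": [0,0,0.0015,0,0,0,0.0015,0]
}}

```text
t: 9.27
position: [577.0, 103.3, 255.2]
orientation: [0.992, -0.126, -0.019, 0.003]
contact_force: [-0.6, -4.7, -5.0]
width: 23.9
```

```bash
python3 k.py 1 76 190
```

```text
pin in hook [  1.5  75.5 197.3] tilt in hook (x,y) [-0.037 -0.012] F hook [ 0.6 -4.7 -5. ] M [-1.06 -0.07  0.15] q [0.06 0.34 1.48 0.   1.36 1.88]
t 9.27 w 23.9 tool delta [-0.2 -0.6  7.3] turn -0.001
```

Pin z is 197.3 with no support from the ledge, so it's in the throat. Lowering further.

Request:
{"name": "move_arm", "arguments": {
  "deltas": [0,-0.0005,0.0015,0,0,-0.0005,0.0015,0]
}}

```text
t: 9.43
position: [576.8, 104.4, 251.5]
orientation: [0.992, -0.126, -0.02, 0.003]
contact_force: [-0.6, 0.5, -5.2]
width: 23.5
```

```bash
python3 k.py 1 76 190
```

```text
pin in hook [  1.   76.6 193.5] tilt in hook (x,y) [-0.038 -0.012] F hook [-0.7  0.3 -5.2] M [ 0.08 -0.14 -0.01] q [0.06 0.34 1.48 0.   1.36 1.88]
t 9.43 w 23.5 tool delta [0.1 0.5 3.5] turn -0.001
```

Request:
{"name": "move_arm", "arguments": {
  "deltas": [0,0,0.001,0,0,0,0.001,0]
}}

```text
t: 9.6
position: [577.2, 106.6, 249.1]
orientation: [0.992, -0.126, -0.019, 0.001]
contact_force: [-1.2, 0.1, -4.0]
width: 24.0
```

```bash
python3 k.py 1 76 190
```

```text
pin in hook [  0.8  79.  191.2] tilt in hook (x,y) [-0.038 -0.007] F hook [-1.1 -0.2 -4. ] M [ 0.05 -0.06 -0.06] q [0.06 0.35 1.48 0.   1.35 1.89]
t 9.6 w 24.0 tool delta [0.3 3.  1.2] turn -0.001
```

Request:
{"name": "move_arm", "arguments": {
  "deltas": [0,0,0.001,0,0,0,0.001,0]
}}

```text
t: 9.77
position: [577.5, 107.3, 248.1]
orientation: [0.992, -0.126, -0.019, 0.001]
contact_force: [-4.6, -3.7, 7.7]
width: 23.9
```

```bash
python3 k.py 1 78.5 190
```

```text
pin in hook [  0.9  79.8 190.2] tilt in hook (x,y) [-0.037 -0.007] F hook [-3.5 -4.7  7.7] M [-0.92  0.61 -0.06] q [0.06 0.35 1.49 0.01 1.35 1.89]
t 9.77 w 23.9 tool delta [0.1 1.3 0.2] turn -0.001
```

Request:
{"name": "move_arm", "arguments": {
  "deltas": [0,0.0005,-0.0005,0,0,0.0003,0,0]
}}

```text
t: 9.93
position: [577.7, 107.2, 249.1]
orientation: [0.992, -0.126, -0.018, 0.0]
contact_force: [0.2, -0.1, -5.0]
width: 23.7
```

```bash
python3 k.py 1 78.5 190; python3 cap.py scene s6; python3 cap.py wrist w6; python3 ov.py s6:280,180,170,140,4 w6:0,100,400,260,2;python3 k.py 1 78.5 190
```

```text
pin in hook [  1.3  79.8 191.2] tilt in hook (x,y) [-0.036 -0.005] F hook [ 0.2 -0.1 -5. ] M [ 0.01 -0.12  0.01] q [0.06 0.34 1.49 0.01 1.35 1.88]
t 9.93 w 23.7 tool delta [-0.2  1.3  1.2] turn -0.0
pin in hook [  1.1  79.7 190.9] tilt in hook (x,y) [-0.037 -0.005] F hook [ 0.6 -0.2 -4.5] M [ 0.06 -0.07  0.  ] q [0.06 0.34 1.49 0.01 1.35 1.88]
t 10.03 w 23.9 tool delta [-0.1  1.2  0.9] turn -0.0
```

View pics/s6o.png

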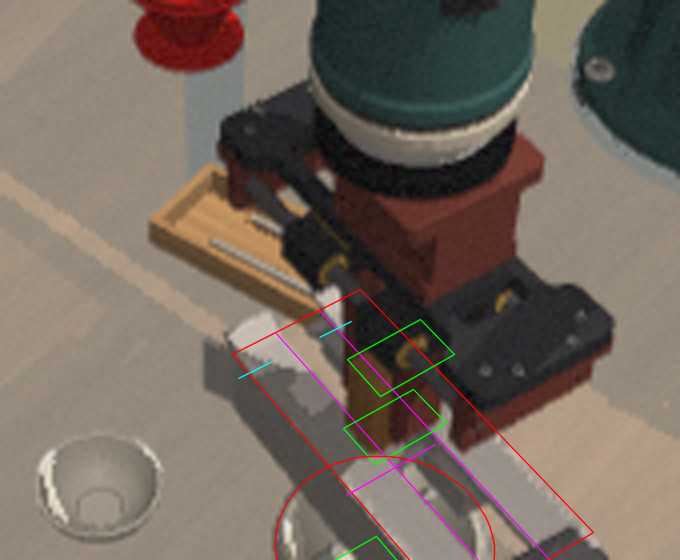

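View pics/w6.png

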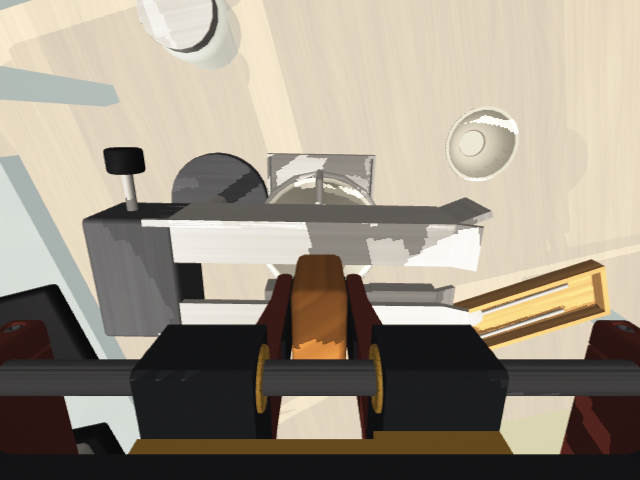

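Request:
{"name": "move_arm", "arguments": {
  "deltas": [0,0,0.0006,0,0,0,0.0003,0]
}}

```text
t: 10.2
position: [577.6, 107.2, 248.2]
orientation: [0.992, -0.126, -0.018, 0.0]
contact_force: [-1.1, -0.7, 1.3]
width: 23.7
```

```bash
python3 k.py 1 78.5 190
```

```text
pin in hook [  1.2  79.8 190.3] tilt in hook (x,y) [-0.036 -0.005] F hook [-0.9 -1.   1.3] M [-0.26  0.25  0.  ] q [0.06 0.35 1.49 0.01 1.35 1.88]
t 10.2 w 23.7 tool delta [-0.2  1.3  0.3] turn -0.0
```

The hook now carries the weight and the tool is nearly unloaded. Opening.

Request:
{"name": "move_arm", "arguments": {
  "deltas": [0,0,0,0,0,0,0,0,0,0,0,0,0,0,0,0,0,0,0,0,0,0,0,0],
  "grip": 0.45
}}

```text
t: 10.7
position: [579.7, 107.7, 250.0]
orientation: [0.992, -0.126, -0.016, -0.001]
contact_force: [0.1, -0.7, 0.3]
width: 48.1
```

```bash
python3 k.py 1 78.5 190; python3 cap.py wrist w7
```

```text
pin in hook [  3.3  81.  192.1] tilt in hook (x,y) [-0.032 -0.003] F hook [ 0.2 -0.7  0.3] M [ 0.06  0.02 -0.03] q [0.06 0.34 1.48 0.01 1.35 1.88]
t 10.7 w 48.1 tool delta [-2.3  2.5  2.2] turn -0.0
```

View pics/w7.png

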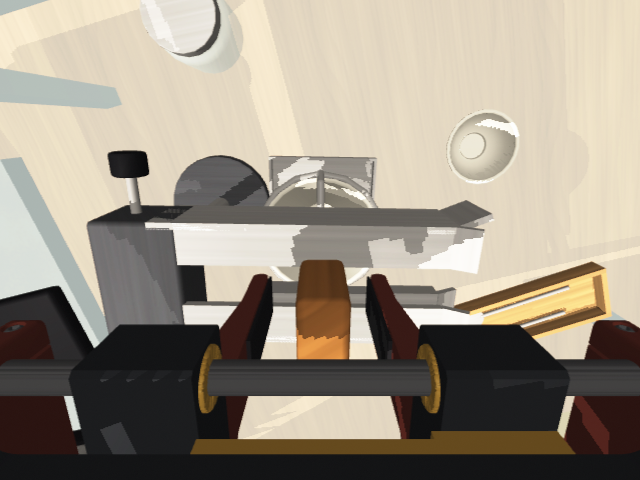

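Request:
{"name": "move_arm", "arguments": {
  "deltas": [0,0,-0.005,0,0,0,-0.01,0,0,0,-0.015,0,0,0,-0.02,0,0,0,-0.025,0,0,0,-0.025,0,0,0,-0.02,0,0,0,-0.01,0]
}}

```text
t: 11.42
position: [582.0, 106.8, 387.4]
orientation: [0.992, -0.126, -0.019, -0.0]
contact_force: [0.6, 1.1, 0.2]
width: 47.9
```

Request:
{"name": "move_arm", "arguments": {
  "deltas": [0,0,0,0,0,0,0,0,0,0,0,0,0,0,0,0]
}}

```text
t: 11.75
position: [583.3, 106.9, 392.3]
orientation: [0.992, -0.126, -0.015, -0.001]
contact_force: [-1.1, 0.1, -1.1]
width: 48.2
```

```bash
python3 k.py 1 78.5 300; python3 cap.py wrist w8; python3 cap.py scene s8; sed -i 's/^C=lambda.*/C=lambda L: T(hp,np.array(L,float)+[1,78.5,60])/' ov.py; python3 ov.py w8:0,0,640,480,1 s8:280,180,170,190,3
```

```text
pin in hook [  7.1  81.2 334.3] tilt in hook (x,y) [-0.03  -0.002] F hook [-1.1 -0.2 -1.1] M [ 0.03 -0.02 -0.05] q [0.06 0.27 1.25 0.01 1.65 1.88]
t 11.75 w 48.2 tool delta [-5.1  2.6 34.5] turn -0.0
```

View pics/w8o.png

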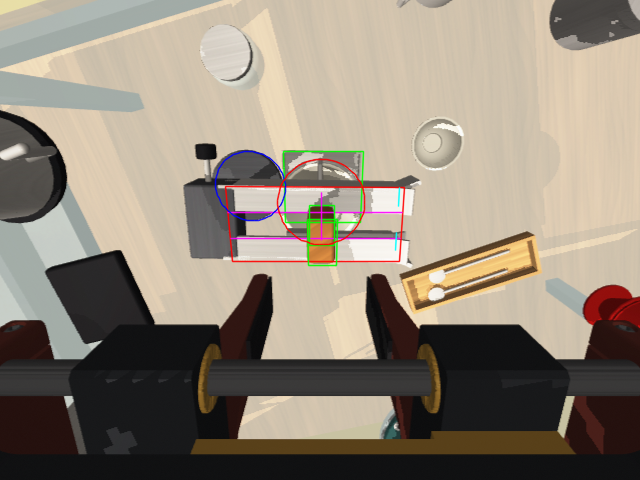

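View pics/s8o.png

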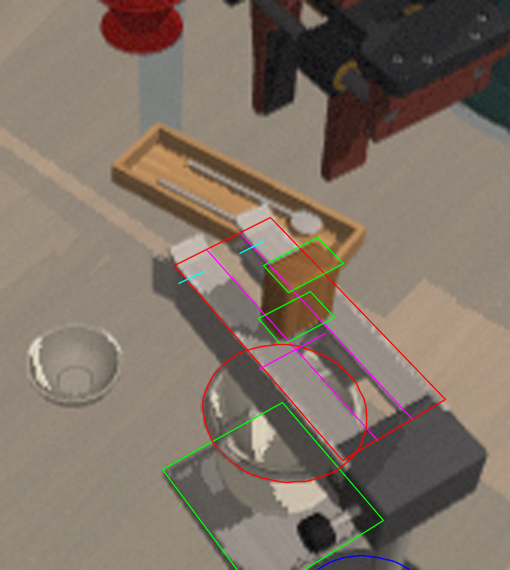

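The handle (322,235) sits on the predicted seated, upright pose and the gripper is clear. One check that it's still, then I'll hand in.

Request:
{"name": "move_arm", "arguments": {
  "deltas": [0,0,0,0,0,0,0,0,0,0,0,0,0,0,0,0,0,0,0,0,0,0,0,0]
}}

```text
t: 12.35
position: [581.9, 106.8, 388.6]
orientation: [0.992, -0.126, -0.018, -0.0]
contact_force: [-0.2, 0.3, -0.4]
width: 48.1
```

```bash
python3 cap.py scene s9; python3 - <<'E'
from h import *
a=pickle.load(open("s8.pkl","rb"))["image"].astype(int);b=pickle.load(open("s9.pkl","rb"))["image"].astype(int)
print(np.abs(a-b)[255:360,340:420].max(), np.abs(a-b)[255:360,340:420].mean())
from cell import r
st=r.read_state(); print(st["t"],st["contact_force"].round(1),st["dq"].round(3)); print(r.close_job())
E
```

```text
26 1.886388888888889
12.4 [-0.1 -0.5  0.7] [ 0.002  0.    -0.001 -0.    -0.001 -0.001]
the job is handed in; nothing more can be done
None
```

I hung the white dripper on the side hook and handed the job in at 12.4 s. No verdict is reported, so what follows rests on my own checks.

**What I did:** I gripped the handle across its 24 mm faces, which measured 23.6 mm between the jaws. I lifted the dripper, turned it to the hook's axes and brought the pin in through the mouth at about z 206 mm. The pin met the keeper at about 66–67 mm in. I pressed the keeper back to about 76 mm and lowered the pin until the keeper snapped over it, then released and backed off upwards.

**Force:** The highest tool readings were about 7 N sideways on the keeper and 7.7 N upwards when the pin first bottomed. Adding the dripper's weight, I estimate up to about 14 N on the hook, against the 20 N limit.

**Last checks:**
- **Position:** the pin was at about x 1, y 79–80, z 190 mm in the hook frame just before release.
- **Hanging:** after release, both camera views matched the upright, seated pose.
- **Stillness:** the last two pictures of the dripper differed only slightly, which I took as image noise.
- **Robot:** the gripper was clear of everything, with force readings near zero.
- **Bystanders:** those I could see in the pictures looked untouched, but I did not measure their positions.

**What disagreed:**
- The projected column foot was a few mm off in the wrist and top views, while the arm and tray fitted to within about 1–2 mm.
- The tool leaned by about 0.037 rad while carrying the load. That was small enough for the channel.

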